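Make up two metalwork material kits

ROBOT

A 7-joint arm with a two-finger parallel gripper is mounted at the origin on the work surface. World frame = base frame: x ahead of the robot, y to its left, z up, the work surface at z = 0. Lengths are in m, angles in rad, forces in N, time in s.
With the tool pointing down it reaches from about 0.425 to 0.95 m from the base axis. Payload 4.7 kg.
Tool frame: the origin (TCP) lies on the centre line of the jaws, within the pads' length; the fingertips stand robot.nose_length ahead of it and the grasp point (between the pads) lies 8 mm behind it (robot.nose_length is the distance from the TCP to the fingertips, in m); z points along the fingers, y is the line along which they close (so a half turn about z gives the same grasp; the last joint's range is limited). The gripper opens to 85 mm and grips with 20 to 120 N. Pads are 22 mm wide; open, the fingers measure 114 mm over their backs; the gripper's body (76 mm by 85 mm) begins 54 mm behind the grasp point. The pads swing forward as they close: fully open they stand 13 mm farther back than shut.
Start: joints at [1.097, 0.469, -0.049, 1.532, 0.024, 1.141, -0.082], TCP at [0.29, -0.609, 0.212] pointing down, gripper open.
Joint ranges: [-2.59, 2.59], [-0.33, 1.99], [-1.39, 1.29], [0.1, 2.45], [-1.04, 4.18], [0.21, 1.99], [-2.66, 2.66]. Speed limits (rad/s): [2.57, 2.57, 3.14, 3.14, 3.14, 3.14, 3.14].

INTERFACE

Orientations are given as [roll, pitch, yaw] about the fixed x, y, z axes, in that order (R = Rz(yaw) Ry(pitch) Rx(roll)).
In Python, from plant import robot gives the robot as it stands. Calls block until the motion is done:
- robot.goto(position, orientation): joint-space move of the TCP to a pose.
- robot.move_straight(position, vel=0.15, attitude=None, contact_N=None): straight line of the TCP; attitude=None keeps the orientation; vel is the mean speed in m/s. With contact_N (N) it stops when the force on the tool has changed by that much, and returns True; else False.
- robot.move_joints(angles): joint-space move.
- robot.grip(opening, strength=None): opening from 0.0 (shut) to 1.0 (fully open); strength is the grip in N (None keeps the last); returns when the fingers have stopped.
- robot.sleep(seconds).
- robot.inverse_kinematics(position, orientation): joint angles nearest the present ones, or None.
- robot.sense(): the state.
- robot.grab_frame(name): name is "scene" or "top"; returns a dict with "image" (480x640x3 uint8, red, green, blue), "range_z" (480x640 float32, m along the optical axis (not along the pixel's ray), 0 where there is no reading), "fx", "fy", "cx", "cy" (pixels), "dist_coeffs" ([k1, k2, p1, p2, k3] as OpenCV has them; the pictures are not rectified), "R" (3x3) and "t" (3): a world point X has camera coordinates R X + t. Camera axes: x right, y down, z forward; pixel columns grow to the right and rows downward; lengths in m; the calibration is good to about 2 mm. A picture is of the moment at which its call begins.
A pose or a line that the arm cannot do raises robot.IKError and nothing moves.
- robot.close_job(): hands the job in; it is judged then, once.
The state is a dict: "t": time; "joint_pos": joint angles; "joint_velocities": joint speeds; "effort": joint torques, N m; "tcp_pos": TCP position; "tcp_rot": TCP orientation; "wrist_force": force on the tool from outside, world axes, zero at the start; "torque": the same for the moment, N m; "opening": opening from 0.0 (shut) to 1.0 (fully open); "gripper_force": force on a finger pad.
Only numpy, scipy, OpenCV 4.12 (cv2) and the standard library are available. Lean on these libraries where they do the work, as an engineer would, in place of code of your own. Each camera call takes 0.05 s, during which the arm holds its last target. There are 200 camera calls.

TASK

Make up the two trainees' material kits from the steel offcuts on the bench. In the two-compartment tray put the U channel, open side up and lengthwise, into the long compartment and the wide round sleeve into the short one; in the three-compartment tray put the square tube into the compartment at the tab end, the hexagon blank into the middle one and the narrow round sleeve into the plain end. Everything stands upright as it does now, flat on its compartment's floor; leave the solid round blank, the carton and the tape measure where they are.

Things in the scene. Friction and masses are not known exactly. Their poses are not given: they have to be found in the camera images.
- tray3: Dark steel kit tray fixed to the bench, 210 x 72 mm, a flat tab (22 x 40 mm) at one end. Walls 3 mm thick, 10 mm high over the bench; floor 3 mm thick. Three compartments in a row, each 66 x 66 mm inside, centres at x = +69 mm (tab end), 0 (middle), -69 mm (plain end), y = 0. Origin: centre of the underside (without tab); x along the row towards the tab, y across, z up.
- tray2: Dark steel kit tray fixed to the bench, 175 x 72 mm, no tab. Walls 3 mm thick, 10 mm high over the bench; floor 3 mm thick. Two compartments: the long one 100 x 66 mm inside, centre at x = -34.5 mm; the short one 66 x 66 mm, centre at x = +51.5 mm; y = 0. Origin: centre of the underside; x along the tray from the long to the short compartment, y across, z up.
- channel: Offcut of steel U channel, 60 mm long (x), 40 mm wide (y), 45 mm tall, lying with its open side up: a 5 mm floor and two upright 5 mm flanges along x at y = +-17.5 mm (centre lines). About 260 g. Origin: centre of its underside; z up at the start, when it stands on the bench.
- wide_sleeve: Wide round steel sleeve (tube) standing on end: 44 mm outside, 28 mm bore, 48 mm tall, about 340 g. Origin: centre of its underside; z up at the start, when it stands on the bench.
- narrow_sleeve: Narrow round steel sleeve (tube) standing on end: 28 mm outside, 15 mm bore, 48 mm tall, about 160 g. Origin: centre of its underside; z up at the start, when it stands on the bench.
- hex_blank: Solid hexagon steel bar blank standing on end: 36 mm across flats (one pair of flats faces +-x, the others at 60 degree steps), 48 mm tall, about 420 g. Origin: centre of its underside; z up at the start, when it stands on the bench.
- square_tube: Offcut of square steel tube standing on end: 40 x 40 mm outside (sides along x and y), 4 mm wall, 48 mm tall, about 220 g. Origin: centre of its underside; z up at the start, when it stands on the bench.
- round_blank: Solid round steel bar blank standing on end, no bore: 44 mm diameter, 48 mm tall. Stays in the stock. Origin: centre of its underside; z up at the start, when it stands on the bench.
- carton: White paper carton of rivets, 62 (x) x 40 (y) x 30 mm tall. A bystander, loose. Origin: centre of its underside; z up at the start, when it stands on the bench.
- tape_measure: Black tape measure standing on its edge, 56 (x) x 30 (y) mm, 46 mm tall, with a yellow disc on each face and a small steel hook that reaches 36 mm from its centre at its -x end. A bystander, loose. Origin: centre of its underside; z up at the start, when it stands on the bench.
Things that resemble listed ones, but are neither listed nor needed, are in the scene too. What is shaped like the wide_sleeve but brown is not meant. What is shaped like the hex_blank but green is not meant.

How it is judged:
At the end, for the whole second after the job is handed in: Each of the five parts is in its own compartment: origin within 21 mm of the centre along and across the tray and under 6 mm above the bench, upright within 0.1 rad, at rest (channel within 0.5 rad of lengthwise); round blank, carton and tape measure within 30 mm of their start (x of channel in the frame of tray2 between -0.0555 and -0.0135 m and y of channel in the frame of tray2 between -0.021 and 0.021 m and z of each of channel, wide_sleeve in the frame of tray2 below 0.006 m and angle between each of channel, wide_sleeve, square_tube, hex_blank, narrow_sleeve's own z axis and vertical below 0.1 rad and linear speed of each of channel, wide_sleeve, square_tube, hex_blank, narrow_sleeve below 0.02 m/s and x of wide_sleeve in the frame of tray2 between 0.0305 and 0.0725 m and y of wide_sleeve in the frame of tray2 between -0.021 and 0.021 m and x of square_tube in the frame of tray3 between 0.048 and 0.09 m and y of square_tube in the frame of tray3 between -0.021 and 0.021 m and z of each of square_tube, hex_blank, narrow_sleeve in the frame of tray3 below 0.006 m and x of hex_blank in the frame of tray3 between -0.021 and 0.021 m and y of hex_blank in the frame of tray3 between -0.021 and 0.021 m and x of narrow_sleeve in the frame of tray3 between -0.09 and -0.048 m and y of narrow_sleeve in the frame of tray3 between -0.021 and 0.021 m and distance of each of round_blank, carton, tape_measure from where it was at the start of the episode below 0.03 m and angle between the x axis of channel and the x axis of tray2, either way round below 0.5 rad); the robot touches nothing.
It fails at once if the round blank is pushed or carried more than 30 mm from its place (distance of round_blank from where it was at the start of the episode above 0.03 m).
It fails at once if the carton is pushed or carried more than 30 mm from its place (distance of carton from where it was at the start of the episode above 0.03 m).
It fails at once if the tape measure is pushed or carried more than 30 mm from its place (distance of tape_measure from where it was at the start of the episode above 0.03 m).
It also fails if it takes over 109 s, if anything falls off the work surface, if the arm or the gripper's body presses on something with over 40 N, if the wrist force passes 120 N, or if a joint passes its speed limit or range.

## Working session

There is one attempt and no reset: what is moved stays moved. The work goes in short steps, each a Python script; the robot and the scene stay as the last script left them, time stands still between calls to the robot, and variables do not carry over. Pictures are saved under pics/ and viewed, at most 14 in all, crops included, and the job is handed in when it is done.

```bash
ls; mkdir -p pics; python3 - <<'E'
from plant import robot
import cv2,numpy as np,pickle
for n in("scene","top"):
    f=robot.grab_frame(n);pickle.dump(f,open(f"pics/{n}0.pkl","wb"))
    cv2.imwrite(f"pics/{n}0.png",f["image"][:,:,::-1])
    print(n,f["fx"],f["cx"],f["cy"],f["dist_coeffs"],-np.array(f["R"]).T@f["t"],np.round(f["R"],3).tolist())
print(robot.nose_length,robot.sense())
E
```

```text
pics
scene 623.5279224931419 312.0214540714155 248.07131548390075 [-0.02218956  0.          0.          0.          0.        ] [1.42444236 0.26159253 0.59088171] [[-0.301, 0.953, -0.01], [0.512, 0.152, -0.846], [-0.805, -0.26, -0.534]]
top 601.8317249180178 320.51965345906984 235.24150399727515 [-0.04837378  0.          0.          0.          0.        ] [ 0.30425725 -0.01231957  1.29410119] [[0.048, -0.999, -0.004], [-0.977, -0.046, -0.21], [0.21, 0.014, -0.978]]
0.011 {'t': 0.1, 'joint_pos': array([ 1.09708897,  0.4693758 , -0.04862098,  1.53361793,  0.02410535,
        1.1410194 , -0.08230974]), 'joint_velocities': array([ 0.00195206, -0.00189891,  0.00109361, -0.00237503,  0.00155821,
        0.00139073, -0.00062   ]), 'effort': array([ 1.43505178e-03, -5.11514461e+01, -4.69090906e-02, -2.38387245e+01,
        1.07374659e-02,  4.38760282e-03,  1.10722644e-05]), 'tcp_pos': array([ 0.29021092, -0.60877542,  0.21083797]), 'tcp_rot': array([-3.13975905e+00,  5.94962287e-05,  4.44853091e-01]), 'wrist_force': array([ 0.36222128, -0.34049342,  1.06503278]), 'torque': array([-0.03273443, -0.01290234,  0.01408587]), 'gripper_force': 0.0, 'opening': 1.000450076880602}
```

View pics/top0.png

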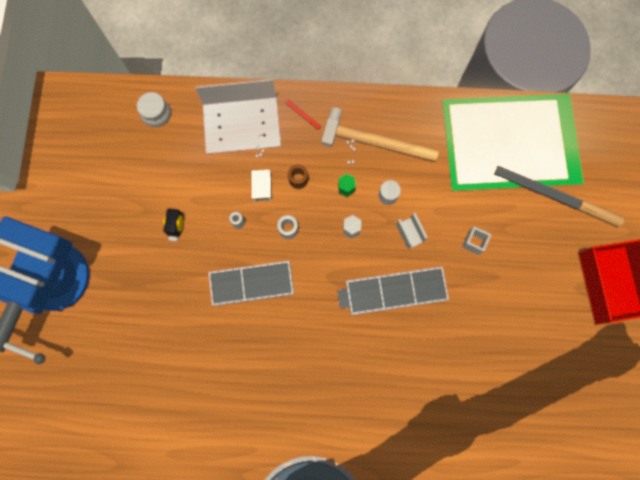

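View pics/scene0.png

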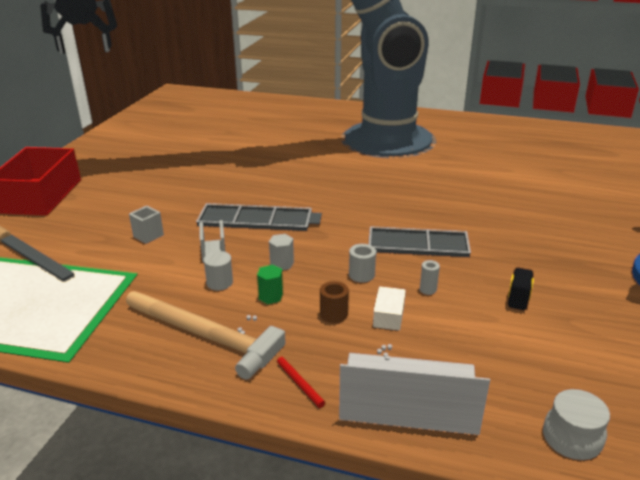

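The top view shows:
- **Parts:** narrow sleeve (237,219), wide sleeve (288,226), grey hex (352,226), channel (412,231), square tube (478,239) and solid round blank (390,191).
- **Lookalikes and bystanders:** brown sleeve (298,176), green hex (347,185), carton (261,184) and tape (174,222).
- **Trays:** tray2 (251,284) and tray3 (397,290), with its tab on the left.

I'm taking the grey steel parts, since the brown and green ones are excluded. I'll confirm with a crop and measure from depth.

```bash
cat > vis.py <<'E'
import cv2,numpy as np
def cloud(f):
    K=np.array([[f["fx"],0,f["cx"]],[0,f["fy"],f["cy"]],[0,0,1.]])
    v,u=np.mgrid[0:480,0:640]
    n=cv2.undistortPoints(np.stack([u,v],-1).reshape(-1,1,2).astype(float),K,np.array(f["dist_coeffs"])).reshape(480,640,2)
    z=f["range_z"][...,None]
    c=np.concatenate([n*z,z],-1)
    return (c-np.array(f["t"]))@np.array(f["R"]),f["range_z"]>0   # R^T(c-t)
def atz(f,uv,z):
    K=np.array([[f["fx"],0,f["cx"]],[0,f["fy"],f["cy"]],[0,0,1.]])
    n=cv2.undistortPoints(np.array(uv,float).reshape(-1,1,2),K,np.array(f["dist_coeffs"])).reshape(-1,2)
    R=np.array(f["R"]);o=-R.T@f["t"];d=np.c_[n,np.ones(len(n))]@R
    return o+d*((z-o[2])/d[:,2])[:,None]
E
python3 - <<'E'
import pickle,cv2,numpy as np
from vis import *
f=pickle.load(open("pics/top0.pkl","rb"));P,ok=cloud(f)
im=f["image"][160:330,190:510,::-1]
cv2.imwrite("pics/crop1.png",cv2.resize(im,None,fx=2.5,fy=2.5,interpolation=cv2.INTER_CUBIC))
m=(ok&(P[...,2]>0.02)&(P[...,2]<0.08)).astype(np.uint8)
n,l,s,c=cv2.connectedComponentsWithStats(m)
for i in range(1,n):
    if s[i,4]<40 or s[i,4]>2500: continue
    Q=P[l==i];h=np.percentile(Q[:,2],90);T=Q[Q[:,2]>h-0.006]
    r=cv2.minAreaRect((T[:,:2]*1000).astype(np.float32))
    print(np.round(c[i]),s[i,4],"h%.3f"%h,"mid",np.round((T.min(0)+T.max(0))[:2]/2,4),"ext",np.round(np.ptp(T,0)[:2],3),"rect",np.round(r[0]),np.round(r[1]),round(r[2],1))
print("bench z",np.median(P[300:420,100:200,2]))
E
```

```text
[236.  92.] 907 h0.074 mid [0.8903 0.2096] ext [0.029 0.167] rect [891. 210.] [  7. 169.] 9.3
[152. 108.] 770 h0.054 mid [0.8507 0.4003] ext [0.059 0.062] rect [850. 400.] [61. 60.] 68.1
[370. 137.] 1300 h0.029 mid [ 0.8191 -0.1153] ext [0.112 0.262] rect [ 787. -111.] [261.  89.] 68.3
[298. 176.] 298 h0.051 mid [0.7042 0.0623] ext [0.043 0.042] rect [704.  62.] [41. 42.] 57.7
[261. 184.] 519 h0.034 mid [0.6841 0.1421] ext [0.065 0.043] rect [684. 143.] [64. 39.] 5.6
[346. 184.] 301 h0.052 mid [ 0.6894 -0.0445] ext [0.04  0.037] rect [691. -45.] [35. 40.] 44.1
[389. 191.] 375 h0.051 mid [ 0.6779 -0.1387] ext [0.041 0.043] rect [ 678. -139.] [43. 41.] 89.2
[603. 212.] 309 h0.027 mid [ 0.6566 -0.6089] ext [0.054 0.094] rect [ 658. -609.] [98. 22.] 67.6
[172. 222.] 413 h0.049 mid [0.5885 0.3272] ext [0.056 0.029] rect [588. 327.] [28. 55.] 84.6
[236. 219.] 155 h0.050 mid [0.6007 0.1901] ext [0.027 0.027] rect [600. 189.] [27. 26.] 30.2
[419. 227.] 153 h0.048 mid [ 0.6027 -0.2046] ext [0.054 0.031] rect [ 603. -205.] [60.  7.] 26.7
[287. 226.] 278 h0.051 mid [0.5895 0.0784] ext [0.042 0.043] rect [590.  79.] [42. 42.] 67.2
[352. 226.] 289 h0.051 mid [ 0.5969 -0.0598] ext [0.039 0.035] rect [597. -60.] [39. 34.] 2.3
[404. 233.] 137 h0.047 mid [ 0.5866 -0.1722] ext [0.053 0.029] rect [ 587. -173.] [60.  6.] 26.5
[477. 240.] 297 h0.050 mid [ 0.5788 -0.3282] ext [0.052 0.05 ] rect [ 579. -328.] [39. 41.] 65.4
[607. 277.] 1674 h0.075 mid [ 0.5009 -0.6095] ext [0.176 0.103] rect [ 500. -624.] [160. 107.] 11.2
[ 68. 282.] 1035 h0.067 mid [0.4513 0.5433] ext [0.069 0.026] rect [449. 539.] [16. 71.] 73.6
bench z 0.0007229629633055473
```

View pics/crop1.png

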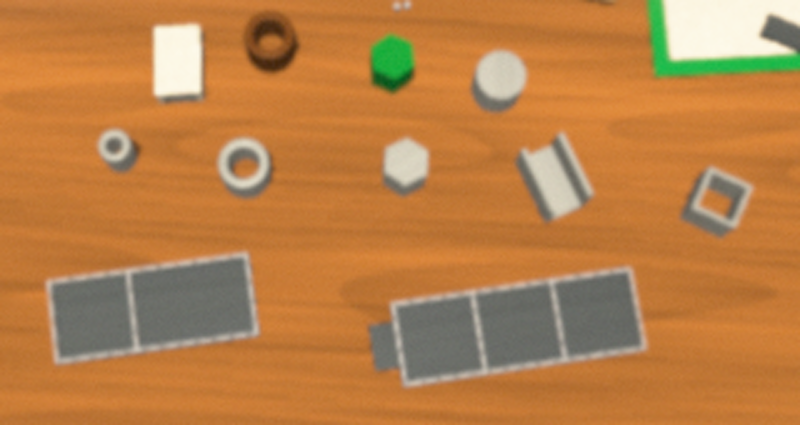

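The crop confirms the choices: bored grey sleeves, grey hex, solid round blank top right left alone, and tray2's long compartment on the right. Next I'll get the tray poses from the rim corners at z=10 mm, refined on the dark floor mask.

```bash
python3 - <<'E'
import pickle,cv2,numpy as np
from vis import *
f=pickle.load(open("pics/top0.pkl","rb"))
C={"tray2":[(47,281),(246,253),(257,333),(57,362)],"tray3":[(391,302),(630,268),(645,349),(405,385)]}
for n,c in C.items():
    w=atz(f,(np.array(c)+.5)/2.5-.5+[190,160],0.010)[:,:2]
    d=(w[0]-w[1])+(w[3]-w[2])
    print(n,np.round(w.mean(0),4),"x-axis deg %.1f"%np.degrees(np.arctan2(d[1],d[0])),"sides",np.round(np.linalg.norm(w-np.roll(w,-1,0),axis=1),4))
# check by contour of floors at z=.003
hsv=cv2.cvtColor(f["image"],cv2.COLOR_RGB2HSV)
m=((hsv[...,1]<70)&(hsv[...,2]<130)).astype(np.uint8);m[:255]=0;m[325:]=0;m[:,:200]=0;m[:,460:]=0
n,l,s,cc=cv2.connectedComponentsWithStats(m,connectivity=4)
for i in range(1,n):
    if s[i,4]>80: print(np.round(cc[i]),s[i,4],np.round(atz(f,[cc[i]],.003)[0],4))
# hex outline angle by top pixels
P,ok=cloud(f)
Q=P[215:238,340:365].reshape(-1,3);T=Q[Q[:,2]>.045][:,:2];c=(T.max(0)+T.min(0))/2
def sup(a):
    d=np.array([[np.cos(x),np.sin(x)] for x in np.radians([a,a+60,a+120])]);p=T@d.T;return np.ptp(p,0).sum()
a=np.arange(0,60,2);print("hex flat normal deg",a[np.argmin([sup(x) for x in a])],[round(sup(x)*1000) for x in a])
E
```

```text
tray2 [0.4686 0.1521] x-axis deg 100.9 sides [0.1735 0.0702 0.1726 0.0708]
tray3 [ 0.4673 -0.1627] x-axis deg 100.9 sides [0.2089 0.0708 0.2078 0.0719]
[266. 280.] 1276 [0.4759 0.1194 0.003 ]
[429. 285.] 835 [ 0.4816 -0.2318  0.003 ]
[226. 286.] 825 [0.4596 0.2043 0.003 ]
[397. 290.] 842 [ 0.4683 -0.1638  0.003 ]
[365. 295.] 837 [ 0.4548 -0.0955  0.003 ]
[343. 298.] 148 [ 0.4452 -0.0488  0.003 ]
hex flat normal deg 24 [644, 640, 636, 631, 625, 618, 610, 602, 593, 589, 588, 588, 587, 594, 602, 609, 616, 623, 629, 635, 639, 643, 647, 649, 651, 651, 652, 651, 649, 647]
```

```bash
cat > act.py <<'E'
from plant import robot
import numpy as np
T2=(np.array([.4686,.1521]),np.radians(100.9)); T3=(np.array([.4673,-.1627]),np.radians(100.9))
HI=0.14
def yaw_for(xy,a,ref):
    """tool yaw closing along world angle a (mod pi), the one with joint 7 nearest ref"""
    best=None
    for k in(-1,0,1):
        y=(a+np.pi/2+k*np.pi+np.pi)%(2*np.pi)-np.pi
        q=robot.inverse_kinematics([*xy,HI],[np.pi,0,y])
        if q is None: continue
        c=np.abs(np.array(q)-robot.sense()["joint_pos"]).max()
        if best is None or c<best[0]: best=(c,y)
    return best[1]
def yaw_near(a,y0):  # same part orientation either way round
    return min((a+np.pi/2+k*np.pi for k in range(-3,4)),key=lambda y:abs(y-y0))
def run(name,xy,close_deg,tray,tx,width,strength=60):
    t0=robot.sense()["t"]
    dst=tray[0]+tx*np.array([np.cos(tray[1]),np.sin(tray[1])])
    y1=yaw_for(xy,np.radians(close_deg),None); y2=yaw_near(tray[1]+np.pi/2,y1)
    robot.goto([*xy,HI],[np.pi,0,y1])
    robot.move_straight([*xy,.026],vel=.2)
    robot.grip(0.0,strength)
    s=robot.sense();w=s["opening"]*.085
    print(name,"yaw %.2f>%.2f width %.3f (expect %.3f) F %.0f t %.1f"%(y1,y2,w,width,s["gripper_force"],s["t"]-t0))
    if abs(w-width)>.007: print("STOP: width");return False
    robot.move_straight([*xy,HI],vel=.25)
    robot.goto([*dst,HI],[np.pi,0,y2])
    robot.move_straight([*dst,.031],vel=.2)
    robot.grip(min(1,width/.085+.25))
    robot.move_straight([*dst,HI],vel=.3)
    s=robot.sense();print(" done dt %.1f t %.1f"%(s["t"]-t0,s["t"]));return True
E
python3 - <<'E'
import pickle,numpy as np
from vis import *
f=pickle.load(open("pics/top0.pkl","rb"));P,ok=cloud(f)
Q=P[212:240,338:367].reshape(-1,3);T=Q[(Q[:,2]>.046)&(Q[:,2]<.06)][:,:2]
def sup(a): return np.ptp(T@np.array([[np.cos(x),np.sin(x)] for x in np.radians([a,a+60,a+120])]).T,0).sum()
a=np.arange(0,60,2);print("hex flat normal deg",[(int(x),round(sup(x)*1000)) for x in a])
from act import *
run("narrow",[.6005,.190],10.9,T3,-.069,.028)
E
```

```text
hex flat normal deg [(0, 117), (2, 117), (4, 117), (6, 116), (8, 116), (10, 115), (12, 115), (14, 114), (16, 113), (18, 112), (20, 111), (22, 110), (24, 110), (26, 109), (28, 108), (30, 108), (32, 107), (34, 108), (36, 110), (38, 111), (40, 112), (42, 113), (44, 114), (46, 115), (48, 116), (50, 116), (52, 116), (54, 117), (56, 117), (58, 117)]
narrow yaw 1.76>1.76 width 0.022 (expect 0.028) F 59 t 4.4
 done dt 8.2 t 8.3
```

```bash
python3 - <<'E'
from act import *
import cv2
ok=run("hex",[.597,-.060],32,T3,0,.036)
robot.goto([.45,.0,.25],[np.pi,0,1.76]) if False else None
for n in("top","scene"):
    cv2.imwrite(f"pics/{n}1.png",robot.grab_frame(n)["image"][:,:,::-1])
E
python3 -c "
import cv2
a=cv2.imread('pics/top1.png')[160:330,190:510];b=cv2.imread('pics/scene1.png')[190:320,100:500]
cv2.imwrite('pics/c2.png',cv2.vconcat([cv2.resize(a,(600,319)),cv2.resize(b,(600,195))]))"
```

```text
hex yaw 2.13>1.76 width 0.000 (expect 0.036) F 17 t 2.1
STOP: width
```

View pics/c2.png

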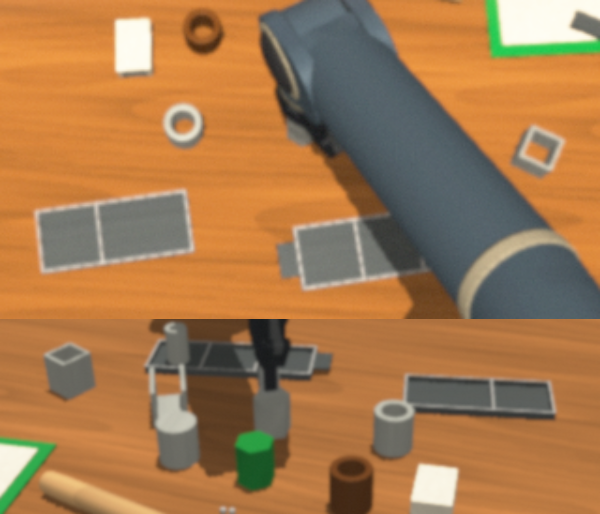

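```bash
python3 - <<'E'
from act import *
import cv2
s=robot.sense();print(s["t"],s["tcp_pos"],s["tcp_rot"],s["wrist_force"],s["opening"])
robot.move_straight([.597,-.060,HI],vel=.15)
robot.grip(1.0)
robot.goto([.45,.15,.2],[np.pi,0,1.76])
s=robot.sense();print(s["t"],s["opening"])
import pickle
for n in("top","scene"):
    f=robot.grab_frame(n);pickle.dump(f,open(f"pics/{n}2.pkl","wb"));cv2.imwrite(f"pics/{n}2.png",f["image"][:,:,::-1])
a=cv2.imread('pics/top2.png')[160:330,190:510];b=cv2.imread('pics/scene2.png')[190:320,100:500]
cv2.imwrite('pics/c3.png',cv2.vconcat([cv2.resize(a,(640,340)),cv2.resize(b,(640,208))]))
E
```

```text
10.475 [ 0.59448042 -0.06439386  0.03131992] [-3.1306695   0.00643341  2.12644396] [-17.49661029  -7.32186773  35.49728356] 0.0045323283639812475
13.1917 0.9994619488008917
```

View pics/c3.png

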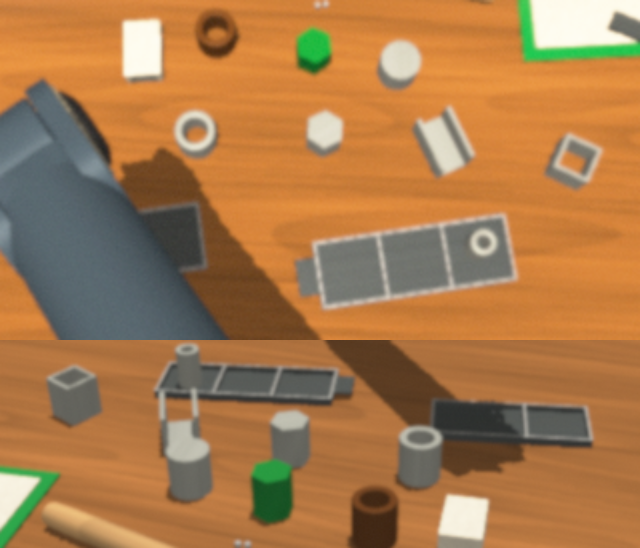

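The narrow sleeve is in the plain end. The jaws came onto the hex top because they were only part open, but the hex still stands at its place. From here I'll open fully before each pick, and re-measure the hex first.

```bash
sed -i 's/    robot.goto(\[\*xy,HI\],\[np.pi,0,y1\])/    if robot.sense()["opening"]<.98: robot.grip(1.0)\n&/; s/>.007/>.012/; s/robot.move_straight(\[\*xy,.026\],vel=.2)/if robot.move_straight([*xy,.026],vel=.2,contact_N=15): print("STOP: contact",robot.sense()["tcp_pos"]);robot.move_straight([*xy,HI]);return False/' act.py
python3 - <<'E'
import pickle,cv2
from vis import *
f=pickle.load(open("pics/top2.pkl","rb"));P,ok=cloud(f)
m=ok&(P[...,2]>.045)&(P[...,2]<.06)
m[:205]=0;m[310:]=0;m[:,:330]=0
n,l,s,c=cv2.connectedComponentsWithStats(m.astype(np.uint8))
for i in range(1,n):
    if s[i,4]<60: continue
    T=P[l==i][:,:2];print(np.round(c[i]),s[i,4],np.round((T.min(0)+T.max(0))/2,4))
    if abs(c[i][0]-352)<10:
        h=(T.min(0)+T.max(0))/2
        a=np.arange(0,60,2);v=[np.ptp(T@np.array([[np.cos(x),np.sin(x)] for x in np.radians([k,k+60,k+120])]).T,0).sum() for k in a];hd=a[np.argmin(v)];print("hexdeg",hd,min(v)/3)
from act import *
print(run("hex",h,hd,T3,0,.036))
f=robot.grab_frame("scene");cv2.imwrite("pics/scene3.png",cv2.resize(f["image"][150:350,80:480,::-1],(800,400)))
E
```

```text
[352. 225.] 235 [ 0.5968 -0.0598]
hexdeg 32 0.03582616641813454
[478. 239.] 136 [ 0.5777 -0.3287]
[637. 251.] 69 [ 0.5623 -0.6591]
[595. 278.] 208 [ 0.5045 -0.5731]
[431. 281.] 105 [ 0.4844 -0.2296]
hex yaw 2.13>1.76 width 0.003 (expect 0.036) F 58 t 2.6
STOP: width
False
```

View pics/scene3.png

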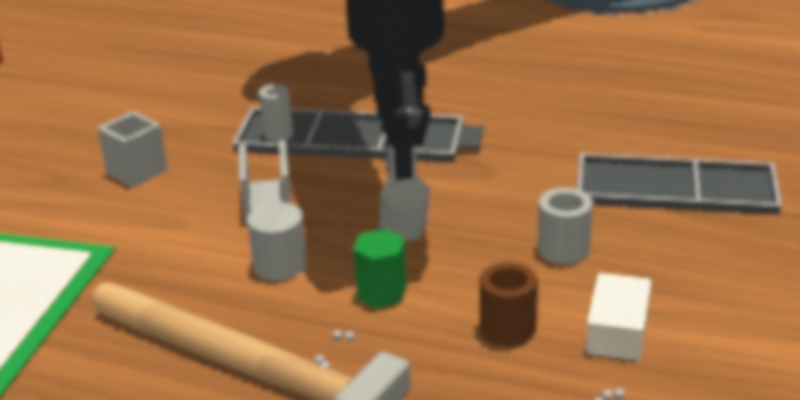

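```bash
python3 - <<'E'
from act import *
import cv2
s=robot.sense();print({k:np.round(v,4) for k,v in s.items() if k!="effort"})
f=robot.grab_frame("top");cv2.imwrite("pics/top3.png",cv2.resize(f["image"][190:260,300:410,::-1],(770,490),interpolation=cv2.INTER_CUBIC))
f=robot.grab_frame("scene");cv2.imwrite("pics/scene4.png",cv2.resize(f["image"][190:290,230:340,::-1],(660,600),interpolation=cv2.INTER_CUBIC))
E
```

```text
{'t': np.float64(15.925), 'joint_pos': array([ 0.573 ,  0.6883, -0.7687,  1.8311,  0.6232,  0.8646,  0.0601]), 'joint_velocities': array([-0.0012,  0.0005,  0.0014,  0.0011, -0.0011, -0.0018,  0.0016]), 'tcp_pos': array([ 0.6036, -0.0586,  0.0347]), 'tcp_rot': array([3.1304, 0.0091, 2.1288]), 'wrist_force': array([-5.7715, -2.1919, 40.3362]), 'torque': array([-0.2226,  1.0274, -0.078 ]), 'gripper_force': np.float64(58.4117), 'opening': np.float64(0.0388)}
```

View pics/scene4.png

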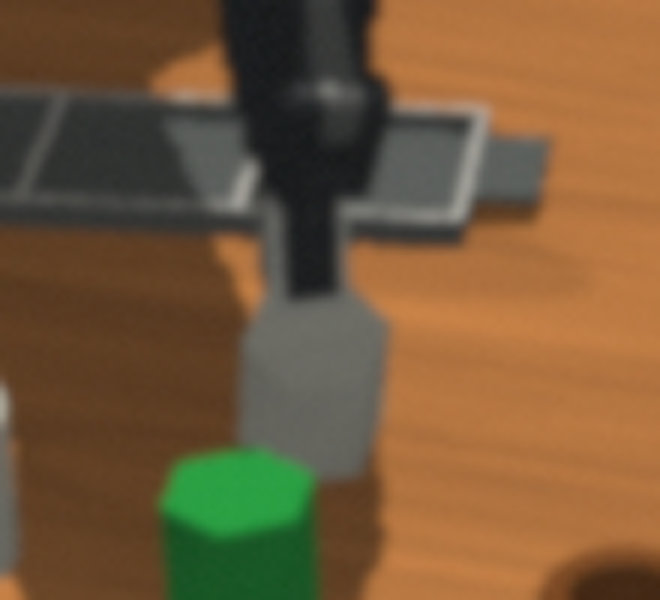

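View pics/top3.png

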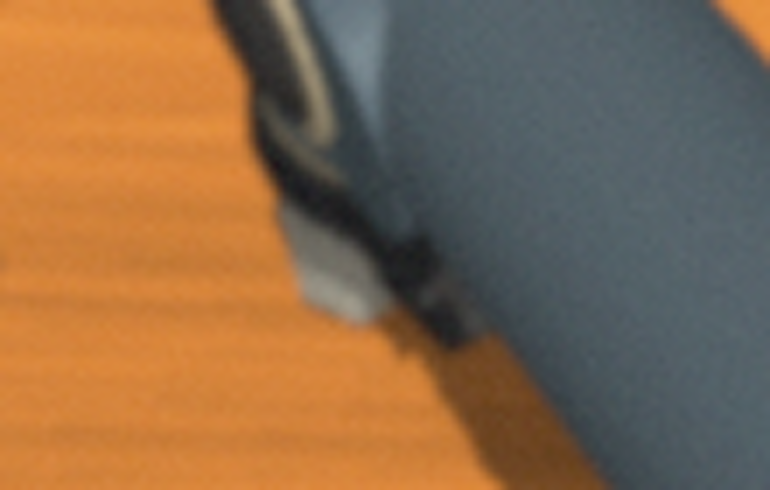

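```bash
python3 - <<'E'
from plant import robot
import cv2
from vis import *
f=robot.grab_frame("scene");P,ok=cloud(f)
for v in range(222,274,3):
    print(v,' '.join("%3d,%4d,%3d"%tuple(np.round(P[v,u]*1000)) if ok[v,u] else "     -     " for u in range(266,300,4)))
E
```

```text
222 475,-136,  3 485,-124, 11 619, -62, 94 641, -46,109 633, -43,105 628, -38,104 628, -32,104 461, -85,  4 459, -78,  4
225 495,-128,  9 492,-121,  8 613, -65, 85 618, -56, 89 614, -51, 88 613, -44, 89 483, -85, 10 469, -82,  2 466, -75,  2
228 495,-129,  2 494,-121,  3 611, -66, 78 616, -57, 83 614, -51, 83 612, -45, 82 485, -85,  4 484, -77,  5 488, -68,  9
231 500,-127, -1 497,-120, -1 612, -66, 73 619, -56, 78 612, -52, 76 613, -45, 77 488, -83,  0 485, -77, -1 483, -70, -1
234 509,-123, -2 507,-116, -2 607, -68, 64 617, -57, 72 618, -50, 73 614, -44, 72 503, -78,  2 496, -73, -1 495, -66,  0
237 523,-118,  1 520,-111,  0 610, -67, 60 616, -58, 65 616, -51, 67 614, -45, 66 510, -76,  1 507, -69,  0 503, -63, -2
240 531,-115,  0 528,-108, -1 610, -67, 55 618, -57, 61 611, -53, 57 604, -48, 54 600, -43, 53 517, -66,  0 514, -59, -1
243 543,-110,  1 538,-105, -1 618, -64, 54 612, -60, 51 610, -54, 51 608, -47, 51 606, -41, 51 605, -34, 51 522, -57, -2
246 551,-107,  0 548,-101, -1 624, -62, 52 617, -58, 49 616, -51, 49 614, -45, 49 612, -39, 49 609, -33, 48 533, -53, -1
249 561,-10
[... 377 characters left out ...]
, 20 622, -64, 27 630, -54, 34 628, -47, 34 622, -43, 31 617, -38, 29 572, -47, -1 569, -41, -1
261 599, -89,  2 612, -75, 13 619, -66, 19 629, -55, 27 624, -49, 25 622, -43, 25 617, -38, 23 578, -45, -3 578, -38, -2
264 603, -87, -1 601, -80, -1 616, -67, 11 625, -56, 19 621, -51, 17 618, -45, 16 616, -38, 16 593, -40,  1 587, -35, -1
267 680, -55, 49 679, -48, 49 675, -43, 48 674, -37, 48 617, -53,  8 616, -46,  9 609, -41,  5 599, -38, -1 598, -31,  0
270 686, -52, 47 686, -46, 48 683, -40, 47 681, -35, 47 681, -28, 49 612, -47,  0 610, -41,  0 611, -34,  2 608, -28,  1
273 694, -49, 48 692, -44, 47 692, -37, 48 689, -32, 47 680, -28, 43 622, -44,  1 619, -38,  0 617, -32,  0 614, -26, -1
```

The depth readings show the hex tilted about 15–20°. The shut fingers end at its top, near z≈50 mm, while the TCP reads 35 mm. The tips seem to sit higher than I assumed, so I'll lift off and measure them in free air, shut and open.

```bash
python3 - <<'E'
from act import *
from vis import *
import cv2
robot.move_straight([.5968,-.0598,HI],vel=.1)
def tip(label):
    f=robot.grab_frame("scene");P,ok=cloud(f);p=robot.sense()["tcp_pos"]
    m=ok&(np.hypot(P[...,0]-p[0],P[...,1]-p[1])<.075)&(P[...,2]>.065)&(P[...,2]<.3)
    Q=P[m];z=np.sort(Q[:,2])
    L=Q[Q[:,2]<z[0]+.012]
    print(label,"tcp",np.round(p,4),"lowest z",np.round(z[[0,5,20,50]],4),"low pts x,y range",np.round(L.min(0),3),np.round(L.max(0),3))
    return f
tip("shut")
robot.grip(1.0);f=tip("open")
cv2.imwrite("pics/s5.png",cv2.resize(f["image"][110:290,200:380,::-1],(600,600)))
E
```

```text
shut tcp [ 0.5963 -0.0599  0.1392] lowest z [0.1575 0.1594 0.1622 0.1669] low pts x,y range [ 0.594 -0.072  0.157] [ 0.612 -0.046  0.169]
open tcp [ 0.5968 -0.0598  0.14  ] lowest z [0.1722 0.1727 0.1744 0.1768] low pts x,y range [ 0.556 -0.092  0.172] [ 0.648 -0.024  0.184]
```

View pics/s5.png

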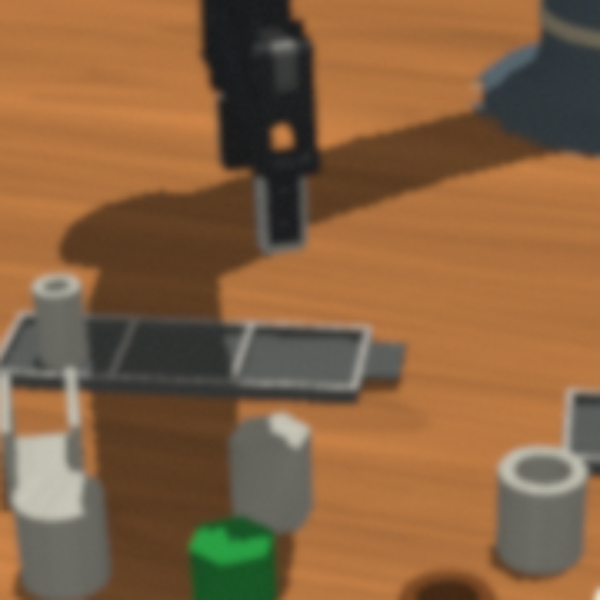

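The tips are measured at TCP+18 mm when shut and +32 mm when open. That is about 29 mm shorter than stated, so the earlier grasps only caught the part tops. I'm lowering the pick and place heights by about 30 mm and re-measuring the hex.

```bash
sed -i 's/HI=0.14/HI=0.12/; s/\[\*xy,.026\]/[*xy,-.005]/; s/\[\*dst,.031\]/[*dst,-.001]/' act.py
cat > meas.py <<'E'
import cv2
from vis import *
def tops(f,box):
    P,ok=cloud(f);m=ok&(P[...,2]>.044)&(P[...,2]<.06)
    k=np.zeros_like(m);k[box[1]:box[3],box[0]:box[2]]=1
    n,l,s,c=cv2.connectedComponentsWithStats((m&k).astype(np.uint8))
    return [(c[i],P[l==i]) for i in range(1,n) if s[i,4]>60]
E
python3 - <<'E'
from act import *
from meas import *
robot.goto([.45,.15,.15],[np.pi,0,1.76])
f=robot.grab_frame("top")
for c,Q in tops(f,(335,205,375,250)):
    T=Q[:,:2];h=(T.min(0)+T.max(0))/2
    A=np.c_[T,np.ones(len(T))];pl=np.linalg.lstsq(A,Q[:,2],rcond=None)[0]
    a=np.arange(0,60,2);v=[np.ptp(T@np.array([[np.cos(x),np.sin(x)] for x in np.radians([k,k+60,k+120])]).T,0).sum() for k in a];hd=a[np.argmin(v)]
    print(np.round(c),h,"deg",hd,min(v)/3,"slope",np.round(pl[:2],2),"z",Q[:,2].mean())
ok=np.abs(pl[:2]).max()<.12 and abs(min(v)/3-.036)<.004
if ok: print(run("hex",h,hd,T3,0,.036))
E
```

```text
[352. 225.] [ 0.59671625 -0.05979173] deg 30 0.03570928804399049 slope [-0.01 -0.02] z 0.04861223794188962
hex yaw 2.09>1.76 width 0.035 (expect 0.036) F 62 t 2.3
 done dt 5.3 t 24.6
True
```

```bash
python3 - <<'E'
from act import *
import cv2
ok=run("square",[.5785,-.3285],-24.6,T3,.069,.040)
ok=ok and run("channel",[.5947,-.1885],-63.4,T2,-.0345,.040,50)
ok=ok and run("wide",[.590,.0785],10.9,T2,.0515,.044)
s=robot.sense();robot.move_straight([*s["tcp_pos"][:2],.2],vel=.2)
robot.goto([.29,-.609,.21],[np.pi,0,.445])
import pickle
for n in("top","scene"):
    f=robot.grab_frame(n);pickle.dump(f,open(f"pics/{n}6.pkl","wb"));cv2.imwrite(f"pics/{n}6.png",f["image"][:,:,::-1])
a=cv2.imread('pics/top6.png')[160:330,190:510];b=cv2.imread('pics/scene6.png')[190:320,150:550]
cv2.imwrite('pics/c6.png',cv2.vconcat([cv2.resize(a,(640,340)),cv2.resize(b,(640,208))]))
print(robot.sense()["t"])
E
```

```text
square yaw 1.14>1.76 width 0.039 (expect 0.040) F 61 t 2.5
 done dt 5.8 t 30.4
channel yaw 0.46>1.76 width 0.040 (expect 0.040) F 52 t 2.6
 done dt 6.2 t 36.6
wide yaw 1.76>1.76 width 0.043 (expect 0.044) F 60 t 2.2
 done dt 5.2 t 41.9
45.4167
```

View pics/c6.png

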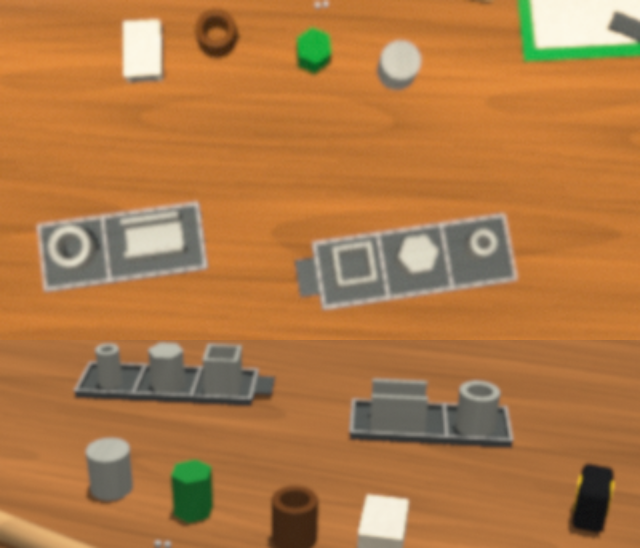

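All five parts stand in their compartments (top row in the crop: wide sleeve (70,245), channel (153,238), square (354,263), hex (419,253), narrow (484,242)). The bystanders look unmoved. I'll do a numeric check of offsets, heights and tilts before handing in.

```bash
python3 - <<'E'
from meas import *
from act import *
import pickle
f=pickle.load(open("pics/top6.pkl","rb"));f0=pickle.load(open("pics/top0.pkl","rb"))
for c,Q in tops(f,(205,250,460,320)):
    h=(Q[:,:2].min(0)+Q[:,:2].max(0))/2; n,(o,a)=("T2",T2) if h[1]>0 else ("T3",T3)
    d=h-o;pl=np.linalg.lstsq(np.c_[Q[:,:2],np.ones(len(Q))],Q[:,2],rcond=None)[0]
    print(n,np.round(c),"xy mm",np.round(1000*np.array([d@[np.cos(a),np.sin(a)],d@[-np.sin(a),np.cos(a)]]),1),"z %.3f"%np.median(Q[:,2]),"slope",np.round(pl[:2],2))
P,ok=cloud(f);P0,_=cloud(f0)
for n,b in{"round":(375,180,405,205),"carton":(245,165,278,205),"tape":(155,205,190,240)}.items():
    r=[]
    for X in(P,P0):
        q=X[b[1]:b[3],b[0]:b[2]].reshape(-1,3);q=q[(q[:,2]>.022)&(q[:,2]<.08)];r.append(q[:,:2].mean(0))
    print(n,"moved mm",np.round(1000*(r[0]-r[1]),1))
E
```

```text
T2 [264. 269.] xy mm [-35.4 -19.6] z 0.048 slope [-0.  0.]
T2 [224. 283.] xy mm [50.1 -0.8] z 0.051 slope [-0.01  0.02]
T3 [431. 281.] xy mm [-68.9  -3.9] z 0.051 slope [-0.02 -0.04]
T3 [399. 287.] xy mm [ 1.3 -1.7] z 0.051 slope [0.02 0.01]
T3 [367. 292.] xy mm [68.7 -1.2] z 0.051 slope [ 0. -0.]
T2 [266. 285.] xy mm [-35.6  15.5] z 0.048 slope [0.02 0.  ]
round moved mm [ 0.2 -0.2]
carton moved mm [-0.1 -0.1]
tape moved mm [-0.  -0.1]
```

```bash
python3 -c "
from plant import robot
print(robot.close_job())"
```

```text
the job is handed in; nothing more can be done
None
```

I handed the job in at about 45 s: all five parts stand upright in their compartments, within about 4 mm of centre, and the round blank, carton and tape measure have not moved; I have not seen the judge's verdict.

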